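# Hold the amber reference cell in the photometer's light path

### The job

Check the bench photometer with its amber glass reference cell; its cell carrier is out, so the gripper itself must hold the cell in the light. First take the loose lid off the sample well (two tongues at its rear sit under a fixed bar: tip the front up by the finger ridge, draw it forward and lift it away), lay it flat on the bench, right way up, and let go. Then take the amber cell from the rack by its two white frosted faces only, fingers never on the clear amber windows, and finish while still holding it, motionless and upright in the well, centred midway between the two lenses with its windows squarely facing them and the light passing through the glass below your fingers, touching nothing of the photometer; leave the other two cells in the rack and everything else where it is.

Things in the scene. Friction and masses are not known exactly. Their poses are not given: they have to be found in the camera images.
- photometer: Fixed light grey bench photometer on a dark base, 80 mm high; its front (display, keys) faces its own -x. Origin on the bench under the centre of its sample well; housing from x -58 to +72, y -85 to +85 mm. The well, 76 (x) x 84 (y) mm, is open at the top, floor 30 mm above the bench; a 3 mm thick collar round it (outside x +-41, y +-45 mm) is 84 mm high at its top.
- light_path (a point): Middle of the light path, midway between the two lenses, 58 mm above the bench over the photometer's origin; axes as the photometer, the light runs along y. Two lens barrels, 17 mm in diameter (21 mm ring at the root), stick 26 mm into the well from its +y and -y walls on this axis, leaving 32 mm free between their faces.
- keeper_bar (a point): Middle of the lower front edge of the fixed aluminium bar behind the well (x +45.5 mm, 90 mm above the bench; axes as the photometer). The bar is 12 mm deep, 100 mm long (y), top 94.5 mm above the bench, back wall 7.5 mm behind this edge; it overhangs the lid's two rear tongues by about 4.5 mm, with 3 mm of air above them.
- lid: Loose dark lid, 90 g. Origin under its centre, level with its skirt's lower edge: 81 mm high over the well's centre when seated, at bench height when flat on the bench. Plate x -46 to +42, y +-50, z 3 to 7 mm; skirt at front and sides (2 mm play round the collar), none at the rear; two rear tongues to x +50 mm. Axes as the photometer's when seated.
- lid_grip (a point): Grip point on the lid's black finger ridge near its front edge (lid x -30, z 18 mm; axes as the lid). The ridge is 12 mm thick (x), 44 mm long (y), z 7 to 27 mm of the lid. The lid lifted straight up is caught at the rear; tipped front-up by 0.1 to 0.3 rad about the collar's rear edge and drawn forward over 8 mm it comes free.
- rack: Fixed white rack block 46 (x) x 156 (y) x 24 mm high, origin at the centre of its underside; three pockets in a row along y at -46, 0 and +46 mm, 16 mm deep, with 2 mm play in all.
- cell_amber: Solid amber (orange-brown) glass cell, 13 (x) x 22 (y) x 48 mm high, 30 g, origin at the centre of its underside. White frosted faces: -x and +x (13 mm apart, 20 mm wide). Clear amber windows: -y and +y (9 mm wide, 22 mm apart). Stands in any one of the rack's pockets, underside 8 mm above the bench, upper 32 mm free, same axes as the rack.
- cell_green: The same kind of cell in green glass, in another pocket; stays there.
- cell_clear: The same kind of cell in colourless glass, in another pocket; stays there.
- tin: Bystander: round aluminium sample tin, 66 mm diameter, 40 mm high, origin under its centre.
- brush: Bystander: flat dusting brush, 44 x 191 x 14 mm, lying along y, origin under its centre.
- black_tape: Bystander: roll of black tape, 53 mm diameter, 19 mm high, origin under its centre.

How it is judged:
By the outcome, as a careful person would: the job done as asked, in the order asked, and still so for the second after the job is handed in, while the arm keeps its last pose, push and grip.
It also fails if it takes over 58 s, if anything falls off the work surface, if the arm or the gripper's body presses on something with over 40 N, if the wrist force passes 120 N, or if a joint passes its speed limit or range.

### The arm

A 6-joint arm with a two-finger parallel gripper is mounted at the origin on a cart in front of the work surface, level with it; the furniture and walls round the work are solid. World frame = base frame: x ahead of the robot, y to its left, z up, the work surface at z = 0. Lengths are in m, angles in rad, forces in N, time in s.
With the tool pointing down it reaches from about 0.275 to 0.775 m from the base axis. Payload 14.6 kg.
Tool frame: the origin (TCP) lies midway between the tips of the shut fingers; the grasp point (between the pads) lies 19 mm behind it; z points along the fingers, y is the line along which they close (so a half turn about z gives the same grasp; the last joint's range is limited). The gripper opens to 85 mm and grips with 20 to 120 N. Pads are 22 mm wide; open, the fingers measure 114 mm over their backs; the gripper's body (76 mm by 85 mm) begins 54 mm behind the grasp point. The pads swing forward as they close: fully open they stand 13 mm farther back than shut.
Start: joints at [-1.462, 0.263, -0.048, 1.259, 0, 1.415], TCP at [0.137, -0.507, 0.231] pointing down, gripper open.
Joint ranges: [-2.65, 2.65], [-0.89, 1.7], [-1.18, 1.37], [-2.13, 2.11], [-1.35, 1.29], [-3.14, 3.14]. Speed limits (rad/s): [1.89, 1.89, 2.57, 2.79, 3.14, 3.14].

### API

Orientations are given as a unit quaternion [w, x, y, z].
In Python, from cell import robot, viewer gives the robot as it stands. The module is installed in compiled form; this text tells all that it offers.
- The arm moves only by the tool jog_arm, never from a script. Its argument "motion" is a list that holds one entry, the list of rows, each a list of 5 numbers: the closure, from 0 (fully open) to 1 (shut), then the shift along the world's x, y, z scaled (see below), then the turn about the world's z scaled (see below). A call has 1 to 5 rows; each row shifts and turns the commanded pose from where the row before left it; what a row does not reach is not made up. The controller multiplies each number of a shift by 0.6 m and each number of a turn by 45 degrees. A row lasts 1/8 s, in which the tool goes at most 62.5 mm and 10.7 degrees, less where a joint would pass 70% of its speed; a pose out of reach is approached as far as the arm can. A call with a number of a shift or a turn outside -1 to 1 is refused whole. A call with a gripper value outside its range is refused whole. The fingers move at their own pace and stop on an object; "newtons" is the grip in N (left out, the last holds). Time passes only in rows, so rows that do not move let the fingers close. It gives the time, the measured TCP pose, the force, the opening and the grip force at its end, in the units of the state.
- robot.state(): the state, without advancing time (a new reading comes with each control period).
- viewer.grab_frame(name): name is "side" or "top"; returns the picture (400x640x3 uint8, blue, green, red); there is no depth.
- viewer.camera_params(name): a dict with "camera_matrix" (3x3 intrinsics, pixels), "cam_to_world" (4x4, takes a point from camera to world coordinates). Camera axes: x right, y down, z forward; pixel columns grow to the right and rows downward; lengths in m; the calibration is good to about 2 mm. A picture is of the moment at which its call begins. camera_params takes no time and is no camera call.
- robot.sign_off(): hands the job in; it is judged then, once.
The state is a dict: "t": time; "joint_pos": joint angles; "qvel": joint speeds; "joint_efforts": joint torques, N m; "ee_pos": TCP position; "eef_rot": TCP orientation; "wrist_force": force on the tool from outside, world axes, zero at the start; "torque": the same for the moment, N m; "finger_gap": opening from 0.0 (shut) to 1.0 (fully open); "gripper_force": force on a finger pad.
Only numpy, scipy, OpenCV 4.12 (cv2) and the standard library are available. Lean on these libraries where they do the work, as an engineer would, in place of code of your own. Each camera call takes 0.05 s, during which the arm holds its last target. There are 200 camera calls.

## Working session

There is one attempt and no reset: what is moved stays moved. The work goes in short steps, Python scripts to look and compute and a tool call to move; the robot and the scene stay as the last step left them, time stands still between calls to the robot, and variables do not carry over. Pictures are saved under pics/ and viewed, at most 10 in all, crops included, and the job is handed in when it is done.

Besides the shell and the picture viewer there is one more tool, called after "Request:" in YAML: its name, and indented under it one key for each argument. jog_arm: Moves the arm, as the interface text tells. Its arguments: {"type":"object","properties":{"motion":{"type":"array"},"newtons":{"type":"number"}},"required":["motion"]}

```bash
mkdir -p pics; python3 - <<'E'
from cell import robot, viewer
import cv2, numpy as np
for n in("top","side"):
    f=viewer.grab_frame(n); cv2.imwrite(f"pics/{n}0.png",f)
    p=viewer.camera_params(n); print(n,np.round(p["camera_matrix"],1).tolist(),np.round(p["cam_to_world"],4).tolist())
print(robot.state())
E
```

```text
top [[422.0, 0.0, 311.1], [0.0, 422.0, 197.2], [0.0, 0.0, 1.0]] [[-0.0094, -0.9972, 0.0748, 0.4317], [-1.0, 0.0094, 0.0004, -0.0363], [-0.0011, -0.0748, -0.9972, 1.3622], [0.0, 0.0, 0.0, 1.0]]
side [[490.1, 0.0, 317.1], [0.0, 490.1, 198.3], [0.0, 0.0, 1.0]] [[0.9167, -0.1852, 0.354, 0.0399], [-0.3995, -0.438, 0.8053, -1.2397], [0.0059, -0.8797, -0.4755, 0.7898], [0.0, 0.0, 0.0, 1.0]]
{'t': 0.1, 'joint_pos': array([-1.46230654e+00,  2.63493086e-01, -4.88199620e-02,  1.25944235e+00,
       -2.69546577e-06,  1.41549327e+00]), 'qvel': array([-0.00024425, -0.00038449,  0.00210443,  0.00091735, -0.00021347,
       -0.00080306]), 'joint_efforts': array([ 5.14742977e-03, -6.38575459e+01,  3.85067225e+01,  9.82512545e-03,
        1.05797878e-04,  9.53969810e-07]), 'ee_pos': array([ 0.13685716, -0.50660123,  0.23088351]), 'eef_rot': array([-4.79434211e-04,  9.91314156e-01,  1.31514315e-01,  9.87588895e-06]), 'wrist_force': array([-0.64419304,  0.52773672,  0.17250229]), 'torque': array([-0.05636199, -0.04249523, -0.04527171]), 'gripper_force': 0.0, 'finger_gap': 0.9986148263367958}
```

View pics/top0.png

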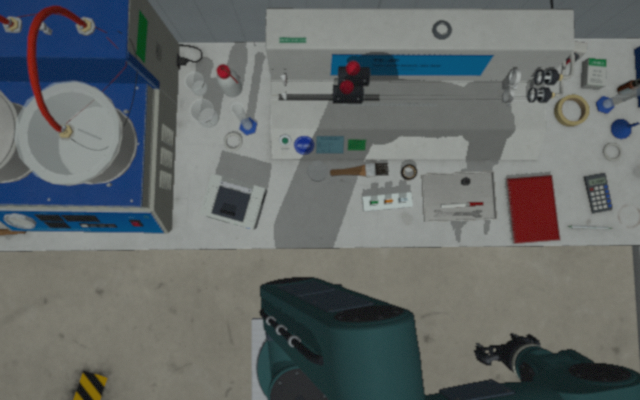

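View pics/side0.png

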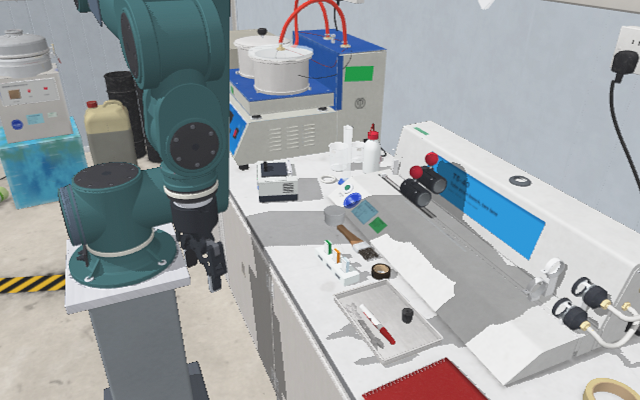

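The top view shows the photometer near (238,203) with its dark lid, and the rack near (388,198). In the side view they are near (278,182) and (340,263). I'll enlarge both.

```bash
python3 - <<'E'
import cv2, numpy as np
t=cv2.imread("pics/top0.png");s=cv2.imread("pics/side0.png")
def c(i,x,y,w,h,k): return cv2.resize(i[y:y+h,x:x+w],None,fx=k,fy=k,interpolation=cv2.INTER_NEAREST)
a=np.hstack([c(t,200,155,80,60*5//4,5),c(t,350,165,80,75,5)])
b=np.hstack([c(s,245,145,66,37*2-19,6),c(s,310,235,66,55,6)])
b=cv2.copyMakeBorder(b,0,0,0,8,0) if b.shape[1]<800 else b[:,:800]
o=np.vstack([a,b])[:600]; o=np.vstack([a,b[:, :800]]) 
print(o.shape); cv2.imwrite("pics/a.png",a); cv2.imwrite("pics/b.png",b)
E
```

```text
(705, 800, 3)
```

View pics/a.png

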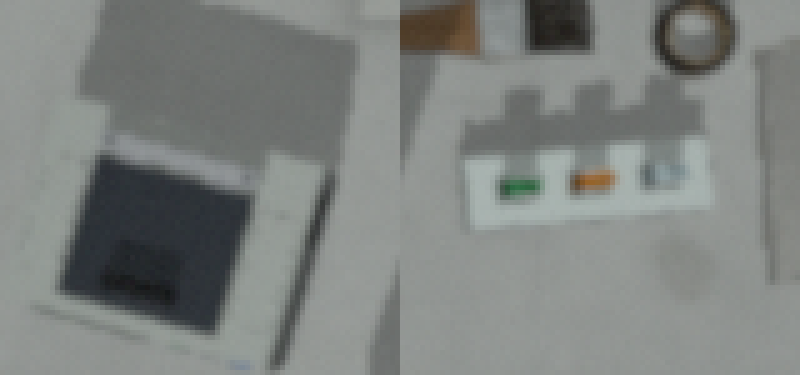

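View pics/b.png

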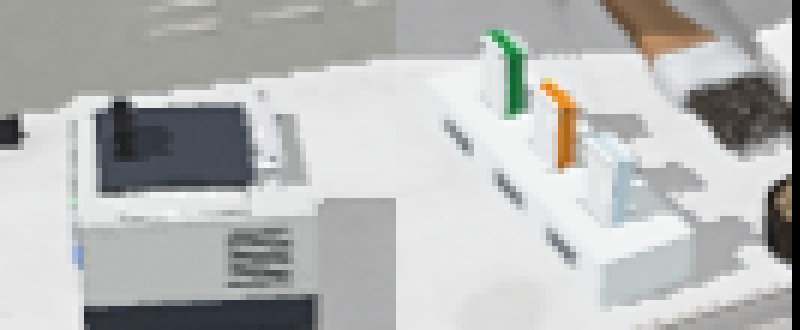

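The crops show the dark lid with a black ridge at its front and the bar at its rear, with the photometer yawed about -16°. The amber cell is in the middle pocket, near top (388,200) and side (338,257). Next I'll measure them.

```bash
cat > h.py <<'E'
import cv2, numpy as np
from cell import robot, viewer
def ray(n,uv):
    p=viewer.camera_params(n);K=p["camera_matrix"];T=np.array(p["cam_to_world"])
    d=np.c_[np.atleast_2d(uv),np.ones(len(np.atleast_2d(uv)))]@np.linalg.inv(K).T@T[:3,:3].T
    return T[:3,3],d
def plane(n,uv,z):
    o,d=ray(n,uv); return o+d*((z-o[2])/d[:,2])[:,None]
def tri(a,b):
    (o1,d1),(o2,d2)=ray("top",a),ray("side",b); d1,d2=d1[0],d2[0]
    s=np.linalg.lstsq(np.c_[d1,-d2],o2-o1,rcond=None)[0]
    p,q=o1+s[0]*d1,o2+s[1]*d2
    return (p+q)/2,np.linalg.norm(p-q)
def proj(n,P):
    p=viewer.camera_params(n);T=np.linalg.inv(p["cam_to_world"])
    c=np.atleast_2d(P)@T[:3,:3].T+T[:3,3]; c=c@np.array(p["camera_matrix"]).T
    return c[:,:2]/c[:,2:]
def blob(m,box,k=0):
    x,y,w,h=box; z=np.zeros(m.shape,np.uint8); z[y:y+h,x:x+w]=m[y:y+h,x:x+w]*255
    cs,_=cv2.findContours(z,cv2.RETR_EXTERNAL,cv2.CHAIN_APPROX_NONE)
    return max(cs,key=cv2.contourArea)[:,0].astype(np.float32)
E
python3 - <<'E'
from h import *
np.set_printoptions(precision=4,suppress=True)
I={n:cv2.imread(f"pics/{n}0.png") for n in("top","side")}
boxes={"top":(205,175,60,55),"side":(258,158,36,24)}
for n in I:   # upsample for subpixel threshold crossings
    k=8;U=cv2.resize(I[n],None,fx=k,fy=k,interpolation=cv2.INTER_CUBIC)
    g=U.max(2); c=blob(g<115 if n=="top" else g<140,[v*k for v in boxes[n]])
    P=plane(n,(c+.5)/k-.5,.088)
    if n=="side": P=plane(n,(c+.5)/k-.5,.088)
    r=cv2.minAreaRect((P[:,:2]*1000).astype(np.float32)); print(n,"lid",r)
    hsv=cv2.cvtColor(U,cv2.COLOR_BGR2HSV)
    bx={"top":(355,180,60,40),"side":(310,235,66,55)}[n]
    for nm,lo,hi in(("amber",5,22),("green",45,80)):
        m=(hsv[...,0]>=lo)&(hsv[...,0]<=hi)&(hsv[...,1]>(110 if n=="top" else 130))
        c=blob(m,[v*k for v in bx]); r=cv2.minAreaRect(c); 
        print(n,nm,"px",(np.array(r[0])+.5)/k-.5,"plane.056",plane(n,(np.array(r[0])+.5)/k-.5,.056)[0], cv2.contourArea(c)/64)
        w=plane(n,(c+.5)/k-.5,.056)[:,:2]*1000; print("   rect mm",cv2.minAreaRect(w.astype(np.float32)))
    if n=="top":
        c=blob(g>188,[v*k for v in(355,180,65,40)]); P=plane(n,(c+.5)/k-.5,.024)[:,:2]*1000
        print("rack",cv2.minAreaRect(P.astype(np.float32)))
print(plane("top",[[318,216],[318,248],[240,240],[168,215],[270,215],[317,172]],0))
E
```

```text
top lid ((511.5771484375, 207.53456115722656), (102.93448638916016, 91.03905487060547), 73.50932312011719)
top amber px [388.1365 200.7143] plane.056 [ 0.5166 -0.2745  0.056 ] 14.3046875
   rect mm ((516.56005859375, -274.5207214355469), (7.495169639587402, 22.51793098449707), 6.81818151473999)
top green px [373.6199 201.826 ] plane.056 [ 0.5135 -0.2294  0.056 ] 7.2421875
   rect mm ((513.5286865234375, -229.4282684326172), (4.936836242675781, 18.34040641784668), 5.371492862701416)Traceback (most recent call last):
  File "<stdin>", line 19, in <module>
  File "h.py", line 21, in blob
    return max(cs,key=cv2.contourArea)[:,0].astype(np.float32)
           ~~~^^^^^^^^^^^^^^^^^^^^^^^^
ValueError: max() iterable argument is empty
```

```bash
python3 - <<'E'
from h import *
np.set_printoptions(precision=4,suppress=True)
I={n:cv2.imread(f"pics/{n}0.png") for n in("top","side")}
k=8
U=cv2.resize(I["top"],None,fx=k,fy=k,interpolation=cv2.INTER_CUBIC); g=U.min(2)
G=cv2.cvtColor(I["top"],cv2.COLOR_BGR2GRAY); print(G[205:213,380],G[225,380],G[200,360:368],G[200,410:416],G[203,378:384])
for th in(170,180):
    z=(U[...,1]>th)
    try:
        c=blob(z,[v*k for v in(355,180,65,40)]); P=plane("top",(c+.5)/k-.5,.024)[:,:2]*1000
        print(th,"rack",cv2.minAreaRect(P.astype(np.float32)))
    except Exception as e: print(th,e)
U=cv2.resize(I["side"],None,fx=k,fy=k,interpolation=cv2.INTER_CUBIC);hsv=cv2.cvtColor(U,cv2.COLOR_BGR2HSV)
def p(c): return (c+.5)/k-.5
c=blob(U.max(2)<140,[v*k for v in(258,158,36,24)]);P=plane("side",p(c),.088)[:,:2]*1000
c0=cv2.approxPolyDP(cv2.convexHull(c),20,True)[:,0]; print("side lid hull",p(c0.astype(float)).tolist());print(plane("side",p(c0.astype(float)),.088)[:,:2])
for nm,lo,hi in(("amber",5,22),("green",40,90)):
    c=blob((hsv[...,0]>=lo)&(hsv[...,0]<=hi)&(hsv[...,1]>110),[v*k for v in(310,235,{"amber":36,"green":25}[nm],40)])
    h=cv2.approxPolyDP(cv2.convexHull(c),8,True)[:,0].astype(float); print(nm,p(h).tolist()); print(plane("side",p(h),.056)[:,:2])
    A=(388.1365,200.7143) if nm=="amber" else (373.62,201.826)
# predicted px with the estimate: rack yaw guess 6, cell strip corners
th=np.deg2rad(5.5);R=np.array([[np.cos(th),-np.sin(th)],[np.sin(th),np.cos(th)]])
q=np.c_[np.array([[-4.5,-11],[4.5,-11],[4.5,11],[-4.5,11]])/1e3@R.T+[.5166,-.2745],np.full(4,.056)];print("pred amber top side",proj("side",q))
t=np.deg2rad(-16.5);R=np.array([[np.cos(t),-np.sin(t)],[np.sin(t),np.cos(t)]])
q=np.c_[np.array([[-46,-50],[42,-50],[42,50],[-46,50]])/1e3@R.T+[.5135,.207],np.full(4,.088)];print("pred lid side",proj("side",q),"top",proj("top",q))
print(plane("top",[[318,216],[318,248],[168,215],[270,215],[317,172],[362,205]],0)[:,:2])
E
```

```text
[176 175 172 170 162 151 147 147] 149 [145 138 136 156 172 175 174 173] [173 167 157 151 150 148] [150 170 174 175 170 151]
170 rack ((517.00634765625, -278.03509521484375), (41.94242477416992, 151.91302490234375), 5.0591607093811035)
180 max() iterable argument is empty
side lid hull [[260.3125, 163.9375], [264.1875, 160.8125], [284.3125, 162.0625], [287.1875, 174.5625], [261.6875, 176.8125]]
[[0.4814 0.2541]
 [0.5019 0.2742]
 [0.5632 0.2369]
 [0.5372 0.1386]
 [0.4544 0.1551]]
amber [[334.6875, 248.0625], [339.4375, 252.1875], [339.0625, 261.0625], [337.1875, 262.5625], [333.8125, 249.1875]]
[[ 0.5183 -0.2695]
 [ 0.5215 -0.2917]
 [ 0.5034 -0.3269]
 [ 0.4962 -0.3309]
 [ 0.5139 -0.2734]]
green [[325.5625, 239.8125], [330.3125, 243.8125], [330.5625, 252.0625], [329.1875, 253.3125]]
[[ 0.5124 -0.2238]
 [ 0.5161 -0.2466]
 [ 0.5004 -0.2821]
 [ 0.4947 -0.2858]]
pred amber top side [[335.6058 251.7347]
 [338.5428 250.7996]
 [334.2556 246.6662]
 [331.3439 247.5769]]
pred lid side [[260.3248 174.6887]
 [286.9631 173.4206]
 [284.9913 161.1813]
 [259.7052 162.3145]] top [[242.4083 221.7052]
 [250.7333 193.744 ]
 [219.1639 184.7178]
 [210.6969 212.5868]]
[[ 0.4729 -0.0574]
 [ 0.3703 -0.0563]
 [ 0.4807  0.4268]
 [ 0.4776  0.0975]
 [ 0.6159 -0.0556]
 [ 0.5071 -0.1999]]
```

Top view gives the lid origin at about (0.5135, 0.207), yaw -16.5°. The measured plate is 91 x 103 mm against a nominal 88 x 100, so it fits. The amber cell is near (0.517,-0.275), with the rack yawed about 5.5°. I'll lift and move over the ridge.

Request:
jog_arm:
  motion:
    - [[0.3, 0, 0, 0.09, 0], [0.3, 0, 0, 0.09, 0], [0.3, 0.0322, 0.0669, 0, 0.205], [0.3, 0.0322, 0.0669, 0, 0.205], [0.3, 0.0322, 0.0669, 0, 0.205]]
  newtons: 30

```text
t: 0.72
ee_pos: [0.1952, -0.3851, 0.339]
eef_rot: [-0.0, 0.93, 0.367, 0.0]
wrist_force: [0.7, -0.0, 1.1]
finger_gap: 0.7
gripper_force: 0.0
```

Request:
jog_arm:
  motion:
    - [[0.3, 0.0322, 0.0669, 0, 0.205], [0.3, 0.0322, 0.0669, 0, 0.205], [0.3, 0.0322, 0.0669, 0, 0.205], [0.3, 0.0322, 0.0669, 0, 0.205], [0.3, 0.0322, 0.0669, 0, 0.205]]

```text
t: 1.35
ee_pos: [0.2917, -0.1843, 0.3392]
eef_rot: [-0.0, 0.712, 0.702, 0.0]
wrist_force: [-0.3, -0.4, -0.0]
finger_gap: 0.701
gripper_force: 0.0
```

Request:
jog_arm:
  motion:
    - [[0.3, 0.0322, 0.0669, 0, 0.205], [0.3, 0.0322, 0.0669, 0, 0.205], [0.3, 0.0322, 0.0669, 0, 0.205], [0.3, 0.0322, 0.0669, 0, 0.205], [0.3, 0.0322, 0.0669, 0, 0.205]]

```text
t: 1.98
ee_pos: [0.3883, 0.0165, 0.3392]
eef_rot: [-0.0, 0.38, 0.925, -0.0]
wrist_force: [1.1, -1.6, 0.1]
finger_gap: 0.701
gripper_force: 0.0
```

Request:
jog_arm:
  motion:
    - [[0.3, 0.0322, 0.0669, 0, 0.205], [0.3, 0.0322, 0.0669, 0, 0.205], [0.3, 0.0322, 0.0669, 0, 0], [0.3, 0, 0, 0, 0]]

```text
t: 2.48
ee_pos: [0.4465, 0.1374, 0.3384]
eef_rot: [-0.001, 0.228, 0.974, -0.0]
wrist_force: [-0.3, -1.0, 0.3]
finger_gap: 0.703
gripper_force: 0.0
```

Request:
jog_arm:
  motion:
    - [[0.3, 0.032, 0.065, 0, 0.22], [0.3, 0.032, 0.065, -0.09, 0], [0.3, 0, 0, -0.09, 0], [0.3, 0, 0, -0.09, 0], [0.3, 0, 0, 0, 0]]

```text
t: 3.1
ee_pos: [0.4802, 0.2083, 0.1801]
eef_rot: [-0.003, 0.145, 0.989, -0.001]
wrist_force: [-0.2, 0.7, 0.7]
finger_gap: 0.703
gripper_force: 0.0
```

```bash
python3 - <<'E'
from h import *
s=robot.state();print(s["ee_pos"],s["eef_rot"],s["joint_pos"])
t=viewer.grab_frame("top");d=viewer.grab_frame("side");cv2.imwrite("pics/t1.png",t)
k=6;a=cv2.resize(t[165:235,205:270],None,fx=k,fy=k,interpolation=cv2.INTER_NEAREST);b=cv2.resize(d[120:190,245:310],None,fx=k,fy=k,interpolation=cv2.INTER_NEAREST)
cv2.imwrite("pics/c.png",np.hstack([a,b]))
print(proj("top",s["ee_pos"]),proj("side",s["ee_pos"]))
E
```

```text
[0.48015274 0.20831982 0.18014566] [-0.00300648  0.14472467  0.9894665  -0.00133544] [ 2.53652219e-01  2.86035843e-01 -1.56600080e-01  1.13473867e+00
 -1.25806609e-04  5.44123624e-01]
[[224.14096522 212.3488713 ]] [[262.84449116 143.73268364]]
```

View pics/c.png

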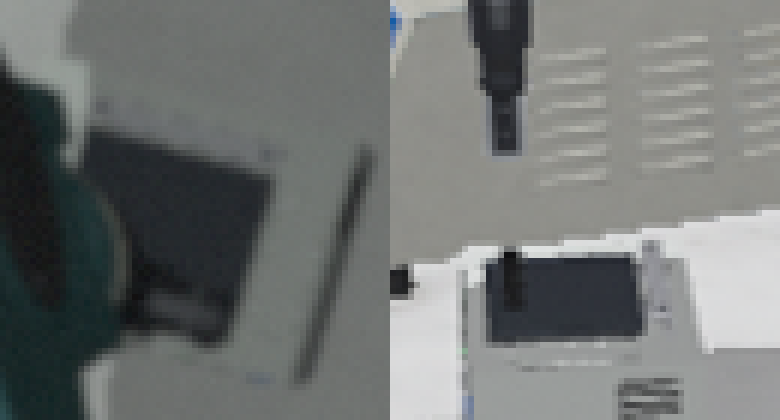

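In the crop (side view), the near fingertip sits at (264.5,146) above the ridge, which runs about (265,161)–(265,171). It is aligned, so I'll descend and close.

Request:
jog_arm:
  motion:
    - [[0.3, 0.0075, 0.012, -0.05, 0], [0.3, 0, 0, -0.05, 0], [0.3, 0, 0, -0.02, 0], [0.3, 0, 0, -0.02, 0], [0.3, 0, 0, 0, 0]]

```text
t: 3.82
ee_pos: [0.4873, 0.2167, 0.099]
eef_rot: [0.0, 0.145, 0.99, 0.0]
wrist_force: [-0.1, 0.2, 0.3]
finger_gap: 0.7
gripper_force: 0.0
```

Request:
jog_arm:
  motion:
    - [[0.3, -0.004, -0.001, -0.01, 0], [0.7, 0, 0, 0, 0], [0.7, 0, 0, 0, 0], [0.7, 0, 0, 0, 0], [0.7, 0, 0, 0, 0]]
  newtons: 30

```text
t: 4.45
ee_pos: [0.4846, 0.2162, 0.0928]
eef_rot: [0.0, 0.144, 0.99, 0.0]
wrist_force: [-2.3, -0.2, 6.3]
finger_gap: 0.504
gripper_force: 31.1
```

Request:
jog_arm:
  motion:
    - [[0.75, 0, 0, 0.004, 0], [0.75, 0, 0, 0.004, 0], [0.75, 0.002, -0.0005, 0.004, 0], [0.75, 0, 0, 0.004, 0], [0.75, 0, 0, 0, 0]]

```text
t: 5.08
ee_pos: [0.4861, 0.2158, 0.1023]
eef_rot: [0.0, 0.145, 0.989, -0.0]
wrist_force: [1.8, -1.1, -3.4]
finger_gap: 0.506
gripper_force: 31.1
```

```bash
python3 - <<'E'
from h import *
d=viewer.grab_frame("side");cv2.imwrite("pics/d.png",cv2.resize(d[130:190,250:310],None,fx=8,fy=8,interpolation=cv2.INTER_NEAREST))
E
```

```text
(no output)
```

View pics/d.png

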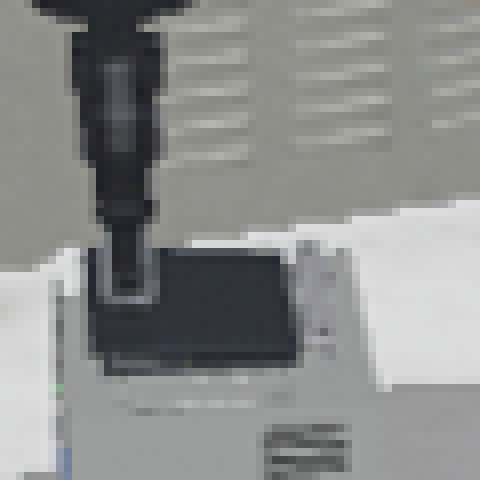

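The picture shows the lid's front raised, with a gap under the lower-left edge near (264,175), and its rear still down at the bar. I'll tip a little more and draw it forward.

Request:
jog_arm:
  motion:
    - [[0.75, 0.002, -0.0006, 0.004, 0], [0.75, 0.001, -0.0003, 0.004, 0], [0.75, -0.0064, 0.0019, 0, 0], [0.75, -0.0064, 0.0019, 0, 0], [0.75, -0.0064, 0.0019, 0, 0]]
  newtons: 45

```text
t: 5.75
ee_pos: [0.4758, 0.2189, 0.1072]
eef_rot: [0.0, 0.144, 0.99, 0.0]
wrist_force: [-0.8, -0.5, -0.8]
finger_gap: 0.492
gripper_force: 50.1
```

Request:
jog_arm:
  motion:
    - [[0.75, -0.0064, 0.0019, 0, 0], [0.75, -0.0064, 0.0019, 0.002, 0], [0.75, -0.0064, 0.0019, 0.004, 0], [0.75, 0, 0, 0, 0]]

```text
t: 6.25
ee_pos: [0.4645, 0.2223, 0.1109]
eef_rot: [0.0, 0.144, 0.99, 0.0]
wrist_force: [-0.9, -0.2, -1.2]
finger_gap: 0.498
gripper_force: 50.1
```

```bash
python3 - <<'E'
from h import *
d=viewer.grab_frame("side");cv2.imwrite("pics/e.png",cv2.resize(d[130:190,250:310],None,fx=8,fy=8,interpolation=cv2.INTER_NEAREST))
E
```

```text
(no output)
```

View pics/e.png

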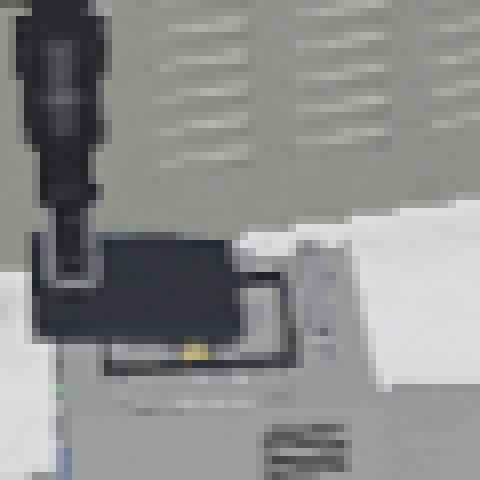

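The lid is clear of the bar: its rear edge is near (280,161) and the open well rim shows to the right. I'll lift it away and carry it to the free bench at about (0.465,-0.045).

Request:
jog_arm:
  motion:
    - [[0.75, 0, 0, 0.05, 0], [0.75, 0, 0, 0.05, 0], [0.75, 0, 0, 0.05, 0], [0.75, -0.006, -0.054, 0, 0], [0.75, -0.006, -0.054, 0, 0]]

```text
t: 6.92
ee_pos: [0.4575, 0.1567, 0.2008]
eef_rot: [0.0, 0.144, 0.99, 0.0]
wrist_force: [1.2, -0.3, -1.2]
finger_gap: 0.499
gripper_force: 50.2
```

Request:
jog_arm:
  motion:
    - [[0.75, -0.006, -0.054, 0, 0], [0.75, -0.006, -0.054, 0, 0], [0.75, -0.006, -0.054, 0, 0], [0.75, -0.006, -0.054, 0, 0], [0.75, -0.006, -0.054, 0, 0]]

```text
t: 7.55
ee_pos: [0.4393, -0.0058, 0.2006]
eef_rot: [0.0, 0.144, 0.99, -0.0]
wrist_force: [0.6, -0.0, -0.1]
finger_gap: 0.497
gripper_force: 50.2
```

Request:
jog_arm:
  motion:
    - [[0.75, -0.006, -0.054, 0, 0], [0.75, 0, 0, -0.07, 0], [0.75, 0, 0, -0.07, 0], [0.75, 0, 0, -0.06, 0], [0.75, 0, 0, 0, 0]]

```text
t: 8.18
ee_pos: [0.4344, -0.0368, 0.0792]
eef_rot: [-0.002, 0.145, 0.989, 0.0]
wrist_force: [-0.5, -0.5, -0.9]
finger_gap: 0.495
gripper_force: 50.1
```

```bash
python3 - <<'E'
from h import *
d=viewer.grab_frame("side");t=viewer.grab_frame("top");cv2.imwrite("pics/t2.png",t)
u=proj("side",[.465,-.045,.05])[0].astype(int);v=proj("top",[.465,-.045,.05])[0].astype(int);print(u,v,robot.state()["ee_pos"])
a=d[u[1]-35:u[1]+35,u[0]-35:u[0]+35]; b=t[175:235,205:270]
b=cv2.resize(b,(70*7,70*7)) ;a=cv2.resize(a,None,fx=5,fy=5,interpolation=cv2.INTER_NEAREST);b=cv2.resize(t[170:240,200:270],None,fx=6,fy=6,interpolation=cv2.INTER_NEAREST)
a=cv2.resize(a,(420,420),interpolation=cv2.INTER_NEAREST)[:, :380];cv2.imwrite("pics/f.png",np.hstack([a,b]))
E
```

```text
[286 214] [314 218] [ 0.43621058 -0.03716826  0.08151328]
```

View pics/f.png

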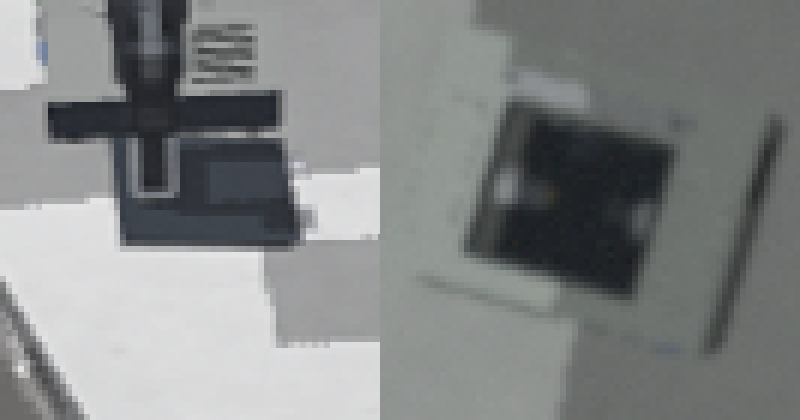

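Left (side crop): the lid hangs from the ridge, slightly front-up, over free bench. Right (top crop): the open well, with lens ends near (285,202) and (307,207). I'll lower the lid.

Request:
jog_arm:
  motion:
    - [[0.75, 0, 0, -0.04, 0], [0.75, 0, 0, -0.02, 0], [0.75, 0, 0, -0.02, 0], [0.75, 0, 0, -0.01, 0], [0.75, 0, 0, -0.01, 0]]
  newtons: 30

```text
t: 8.9
ee_pos: [0.436, -0.0371, 0.0205]
eef_rot: [0.0, 0.144, 0.99, -0.0]
wrist_force: [-0.1, -0.3, -0.8]
finger_gap: 0.493
gripper_force: 50.1
```

Request:
jog_arm:
  motion:
    - [[0.75, 0, 0, -0.005, 0], [0.75, 0, 0, -0.005, 0], [0.75, 0, 0, 0, 0]]

```text
t: 9.28
ee_pos: [0.4357, -0.037, 0.0146]
eef_rot: [-0.0, 0.144, 0.99, -0.0]
wrist_force: [-2.0, 0.4, 4.2]
finger_gap: 0.495
gripper_force: 50.7
```

Request:
jog_arm:
  motion:
    - [[0.7, 0, 0, -0.0025, 0], [0.7, 0, 0, -0.0025, 0], [0.7, 0, 0, 0, 0]]
  newtons: 25

```text
t: 9.65
ee_pos: [0.4353, -0.0369, 0.0121]
eef_rot: [-0.0, 0.144, 0.99, 0.0]
wrist_force: [-8.1, 1.8, 15.0]
finger_gap: 0.498
gripper_force: 51.9
```

Request:
jog_arm:
  motion:
    - [[0.3, 0, 0, 0, 0], [0.3, 0, 0, 0, 0], [0.3, 0, 0, 0, 0], [0.3, 0, 0, 0.02, 0], [0.3, 0, 0, 0.06, 0]]

```text
t: 10.28
ee_pos: [0.4349, -0.0368, 0.0599]
eef_rot: [-0.001, 0.144, 0.99, 0.0]
wrist_force: [-0.3, 0.1, -0.1]
finger_gap: 0.698
gripper_force: 0.0
```

Request:
jog_arm:
  motion:
    - [[0.3, 0, 0, 0.1, -0.22], [0.3, 0, 0, 0.08, -0.22], [0.3, 0.0, -0.06, 0.03, -0.22], [0.4, 0, -0.06, 0, -0.22], [0.4, 0, -0.06, 0, -0.22]]

```text
t: 10.9
ee_pos: [0.4357, -0.1461, 0.1868]
eef_rot: [0.001, 0.548, 0.837, 0.0]
wrist_force: [0.7, -0.3, -0.7]
finger_gap: 0.603
gripper_force: 0.0
```

```bash
python3 - <<'E'
from h import *
np.set_printoptions(precision=4,suppress=True)
T=[viewer.grab_frame("top") for _ in range(2)];t=np.mean(T,0).astype(np.uint8);d=viewer.grab_frame("side")
cv2.imwrite("pics/t3.png",t);cv2.imwrite("pics/s3.png",d)
u=[286,226]
a=cv2.resize(d[190:260,250:320],(420,420),interpolation=cv2.INTER_NEAREST)[:,:380];b=cv2.resize(t[170:240,360:430],(420,420),interpolation=cv2.INTER_NEAREST)
cv2.imwrite("pics/g.png",np.hstack([a,b]))
G=cv2.cvtColor(t,cv2.COLOR_BGR2GRAY)
k=8;U=cv2.resize(G,None,fx=k,fy=k,interpolation=cv2.INTER_CUBIC)
for th in(158,163,168):
    c=blob(U>th,[v*k for v in(355,180,65,40)]); P=plane("top",(c+.5)/k-.5,.024)[:,:2]*1000
    print(th,"rack",cv2.minAreaRect(P.astype(np.float32)))
# well opening: dark inside the collar, at z=.084
for th in(90,105,115):
    c=blob(U<th,[v*k for v in(212,180,42,42)]); P=plane("top",(c+.5)/k-.5,.084)[:,:2]*1000
    print(th,"well",cv2.minAreaRect(P.astype(np.float32)))
S=cv2.cvtColor(cv2.resize(t,None,fx=k,fy=k,interpolation=cv2.INTER_CUBIC),cv2.COLOR_BGR2HSV)
for s in(70,90,110,130):
    c=blob((S[...,0]<25)&(S[...,1]>s),[v*k for v in(378,190,20,20)]);P=plane("top",(c+.5)/k-.5,.056)[:,:2]*1000;print("amber",s,cv2.minAreaRect(P.astype(np.float32)))
s=robot.state();print(s["t"],s["ee_pos"],s["eef_rot"])
E
```

```text
158 rack ((523.113525390625, -337.6131286621094), (43.28868103027344, 44.332279205322266), 87.06957244873047)
163 rack ((522.7899169921875, -337.39794921875), (39.35260772705078, 42.61362838745117), 89.46063995361328)
168 rack ((518.2907104492188, -344.3606262207031), (31.738975524902344, 46.52286911010742), 56.79734802246094)
90 well ((512.539794921875, 206.02908325195312), (90.3245620727539, 83.37499237060547), 73.47835540771484)
105 well ((513.6246337890625, 205.25018310546875), (93.3918685913086, 90.0364761352539), 73.48184204101562)
115 well ((529.0255126953125, 195.26080322265625), (105.24636840820312, 135.21429443359375), 73.75350189208984)
amber 70 ((517.09814453125, -280.28265380859375), (8.930983543395996, 13.896617889404297), 17.861175537109375)
amber 90 ((517.1046752929688, -280.73486328125), (7.107105255126953, 11.336074829101562), 21.203569412231445)
amber 110 ((517.3543090820312, -281.2848205566406), (5.992796421051025, 7.185450077056885), 43.993919372558594)
amber 130 ((517.3526611328125, -281.67181396484375), (3.2702884674072266, 3.8677706718444824), 44.127540588378906)
11.05 [ 0.4356 -0.1461  0.1862] [0.0002 0.5464 0.8376 0.    ]
```

View pics/g.png

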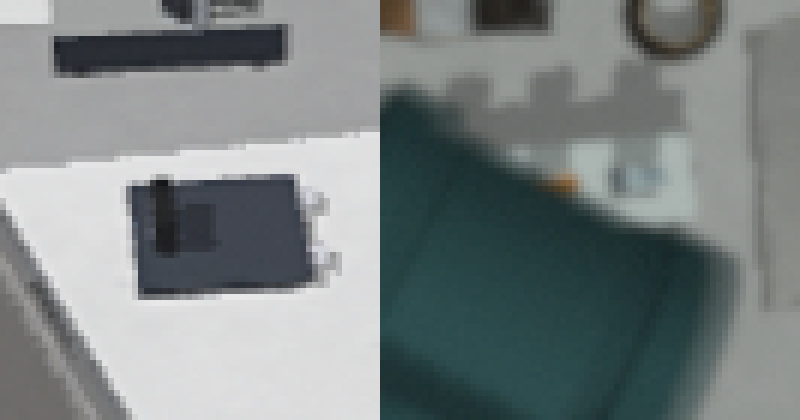

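The lid lies flat and right way up on the bench, with its ridge up near (278,226) and tongues near (303,228) in the side view. In the top view the arm covers part of the rack. I'll refine the rack numbers from the first frame and check camera bias using the laid lid.

```bash
python3 - <<'E'
from h import *
np.set_printoptions(precision=4,suppress=True)
k=8
up=lambda i:cv2.resize(i,None,fx=k,fy=k,interpolation=cv2.INTER_CUBIC); p=lambda c:(c+.5)/k-.5
t0=cv2.imread("pics/top0.png");U=up(cv2.cvtColor(t0,cv2.COLOR_BGR2GRAY))
for th in(158,161,164,167):
    c=blob(U>th,[v*k for v in(358,183,56,32)]); P=plane("top",p(c),.024)[:,:2]*1000
    print(th,"rack",cv2.minAreaRect(P.astype(np.float32)))
S=cv2.cvtColor(up(t0),cv2.COLOR_BGR2HSV)
for s in(60,80,100,120):
    c=blob((S[...,0]<25)&(S[...,1]>s),[v*k for v in(378,192,20,16)]);P=plane("top",p(c),.056)[:,:2]*1000;print("amber",s,cv2.minAreaRect(P.astype(np.float32)))
# lid on bench
t3=up(cv2.imread("pics/t3.png")).max(2)
for th in(85,95,105):
    c=blob(t3<th,[v*k for v in(290,190,55,50)]);P=plane("top",p(c),.007)[:,:2]*1000;print("lid top",th,cv2.minAreaRect(P.astype(np.float32)))
s3=up(cv2.imread("pics/s3.png")).max(2)
c=blob(s3<130,[v*k for v in(268,215,38,28)]);h=cv2.approxPolyDP(cv2.convexHull(c),16,True)[:,0].astype(float);print(p(h).tolist());print(plane("side",p(h),.007)[:,:2])
E
```

```text
158 rack ((516.44140625, -278.9899597167969), (45.70797348022461, 155.63031005859375), 4.7108259201049805)
161 rack ((516.7208862304688, -278.58416748046875), (44.27857208251953, 154.13922119140625), 4.830750942230225)
164 rack ((516.9109497070312, -278.34136962890625), (43.06080627441406, 152.95603942871094), 4.94340705871582)
167 rack ((517.0305786132812, -278.0968322753906), (41.910491943359375, 151.69796752929688), 5.051403522491455)
amber 60 ((516.8495483398438, -274.7929992675781), (10.970300674438477, 26.411096572875977), 6.588391304016113)
amber 80 ((516.896240234375, -274.6209411621094), (9.411951065063477, 24.474891662597656), 4.228487968444824)
amber 100 ((516.850341796875, -274.470458984375), (8.186640739440918, 23.207365036010742), 3.5501925945281982)
amber 120 ((516.581298828125, -274.46453857421875), (6.803613185882568, 21.726402282714844), 6.048359394073486)
lid top 85 ((462.205322265625, -45.11272048950195), (96.4820556640625, 85.71297454833984), 74.34037017822266)
lid top 95 ((462.28753662109375, -45.22645568847656), (98.06095886230469, 88.03469848632812), 74.33769226074219)
lid top 105 ((462.45306396484375, -45.412322998046875), (99.57939147949219, 90.24971008300781), 74.21519470214844)
[[298.4375, 219.1875], [301.8125, 236.3125], [272.8125, 238.8125], [271.4375, 220.5625]]
[[ 0.5145 -0.0167]
 [ 0.4875 -0.1117]
 [ 0.4048 -0.0911]
 [ 0.4346  0.0082]]
```

The rack outline reads 45.7 x 155.6 mm against 46 x 156, yaw 4.8°. The laid lid shows the top camera agrees with the arm to about 0.7 mm. I'll go above the amber cell at (0.517,-0.276).

Request:
jog_arm:
  motion:
    - [[0.4, 0.045, -0.072, 0, -0.211], [0.4, 0.045, -0.072, 0, -0.211], [0.4, 0.0457, -0.0725, 0, 0], [0.4, 0, 0, -0.06, 0], [0.4, 0, 0, 0, 0]]
  newtons: 25

```text
t: 11.68
ee_pos: [0.5161, -0.2734, 0.148]
eef_rot: [-0.002, 0.676, 0.737, -0.0]
wrist_force: [-0.6, 1.0, 0.8]
finger_gap: 0.595
gripper_force: 0.0
```

Request:
jog_arm:
  motion:
    - [[0.4, 0, 0, 0, 0]]

```text
t: 11.8
ee_pos: [0.5172, -0.2741, 0.151]
eef_rot: [0.0, 0.676, 0.737, 0.0]
wrist_force: [-0.4, -1.1, 0.3]
finger_gap: 0.603
gripper_force: 0.0
```

```bash
python3 - <<'E'
from h import *
s=robot.state();q=s["eef_rot"];print(s["ee_pos"],2*np.degrees(np.arctan2(q[2],q[1]))-90)
E
```

```text
[ 0.51724192 -0.27407824  0.15095279] 4.992044389164164
```

Request:
jog_arm:
  motion:
    - [[0.4, 0, -0.003, -0.06, 0], [0.4, 0, 0, -0.06, 0], [0.4, 0, 0, -0.04, 0], [0.4, 0, 0, -0.0265, 0], [0.4, 0, 0, 0, 0]]

```text
t: 12.42
ee_pos: [0.5172, -0.2762, 0.0384]
eef_rot: [-0.0, 0.676, 0.737, 0.0]
wrist_force: [-0.2, -0.5, -0.2]
finger_gap: 0.599
gripper_force: 0.0
```

Request:
jog_arm:
  motion:
    - [[0.4, 0, 0, 0, 0], [0.95, 0, 0, 0, 0], [0.95, 0, 0, 0, 0], [0.95, 0, 0, 0, 0], [0.95, 0, 0, 0, 0]]

```text
t: 13.05
ee_pos: [0.5174, -0.2769, 0.0383]
eef_rot: [0.0, 0.676, 0.737, 0.0]
wrist_force: [-0.0, 0.7, 6.9]
finger_gap: 0.15
gripper_force: 28.9
```

Request:
jog_arm:
  motion:
    - [[0.97, 0, 0, 0.01, 0], [0.97, 0, 0, 0.02, 0], [0.97, 0, 0, 0.03, 0], [0.97, 0, 0, 0.06, 0], [0.97, 0, 0, 0.08, 0]]
  newtons: 30

```text
t: 13.68
ee_pos: [0.5167, -0.2764, 0.159]
eef_rot: [-0.001, 0.676, 0.737, -0.0]
wrist_force: [0.5, -1.0, -0.4]
finger_gap: 0.146
gripper_force: 29.4
```

Request:
jog_arm:
  motion:
    - [[0.97, 0, 0, 0.02, 0], [0.97, 0, 0, 0, 0], [0.97, 0, 0, 0, 0]]

```text
t: 14.05
ee_pos: [0.5167, -0.2764, 0.1685]
eef_rot: [-0.001, 0.676, 0.737, -0.0]
wrist_force: [-0.2, 0.4, -0.3]
finger_gap: 0.141
gripper_force: 29.4
```

```bash
python3 - <<'E'
from h import *
np.set_printoptions(precision=4,suppress=True)
s=robot.state();P=s["ee_pos"];q=s["eef_rot"];print(P,2*np.degrees(np.arctan2(q[2],q[1]))-90,s["finger_gap"],s["joint_pos"])
d=viewer.grab_frame("side");cv2.imwrite("pics/s4.png",d);t=viewer.grab_frame("top");cv2.imwrite("pics/t4.png",t)
u=proj("side",P)[0].astype(int);print(u)
k=8;U=cv2.resize(d,None,fx=k,fy=k,interpolation=cv2.INTER_CUBIC);hsv=cv2.cvtColor(U,cv2.COLOR_BGR2HSV)
c=blob((hsv[...,0]>=5)&(hsv[...,0]<=22)&(hsv[...,1]>110),[v*k for v in(u[0]-20,u[1]-15,40,35)])
h=cv2.approxPolyDP(cv2.convexHull(c),8,True)[:,0].astype(float);print("amber window px",((h+.5)/k-.5).tolist())
# predicted window corners for centred cell, bottom 30.5 below TCP
R=lambda a:np.array([[np.cos(a),-np.sin(a)],[np.sin(a),np.cos(a)]])
for dy in(0,):
    o=np.array([[-4.5,-11],[4.5,-11]])/1e3@R(np.deg2rad(5)).T+P[:2]
    for z in(-.0303,0): print(proj("side",np.c_[o,[P[2]+z]*2]))
cv2.imwrite("pics/i.png",cv2.resize(d[u[1]-25:u[1]+25,u[0]-30:u[0]+30],None,fx=10,fy=10,interpolation=cv2.INTER_NEAREST))
E
```

```text
[ 0.5167 -0.2764  0.1685] 4.900598932280317 0.14115315892616476 [-0.6302  0.3929 -0.0245  1.1553 -0.      0.8551]
[336 212]
amber window px [[337.5625, 206.1875], [340.9375, 209.0625], [348.8125, 231.4375], [340.9375, 231.4375], [337.1875, 227.6875]]
[[336.6874 225.3198]
 [339.7325 224.4504]]
[[336.988  215.0133]
 [340.0677 214.1655]]
```

Request:
jog_arm:
  motion:
    - [[0.97, -0.0317, 0.0164, 0, 0.226], [0.97, -0.0317, 0.0164, 0, 0.226], [0.97, -0.0317, 0.0164, -0.014, 0.226], [0.97, -0.0317, 0.0164, -0.014, 0.226], [0.97, -0.0317, 0.0164, -0.014, 0.226]]

```text
t: 14.78
ee_pos: [0.4211, -0.2269, 0.1435]
eef_rot: [-0.001, 0.292, 0.957, 0.0]
wrist_force: [0.8, -0.1, 0.4]
finger_gap: 0.143
gripper_force: 29.4
```

Request:
jog_arm:
  motion:
    - [[0.97, -0.0317, 0.0164, -0.014, 0.226], [0.97, 0, 0, 0, 0], [0.97, 0, 0, 0, 0]]

```text
t: 15.15
ee_pos: [0.4036, -0.2181, 0.1361]
eef_rot: [0.0, 0.21, 0.978, -0.0]
wrist_force: [0.0, 0.5, -0.1]
finger_gap: 0.142
gripper_force: 29.4
```

```bash
python3 - <<'E'
from h import *
np.set_printoptions(precision=4,suppress=True)
s=robot.state();P=s["ee_pos"];q=s["eef_rot"];a=2*np.degrees(np.arctan2(q[2],q[1]))-90;print(P,a,s["finger_gap"])
d=viewer.grab_frame("side");cv2.imwrite("pics/s5.png",d)
u=proj("side",[P,P-[0,0,.03],P-[0,0,.015]]);print(u)
g=cv2.cvtColor(d,cv2.COLOR_BGR2GRAY)
u0=int(round(u[0,0]))
for v in range(int(u[0,1])-6,int(u[1,1])+5): print(v,g[v,u0-10:u0+11])
cv2.imwrite("pics/j.png",cv2.resize(d[int(u[0,1])-28:int(u[0,1])+32,u0-40:u0+40],None,fx=10,fy=10,interpolation=cv2.INTER_NEAREST))
E
```

```text
[ 0.4036 -0.2181  0.1361] 65.72088692373643 0.14204013563665724
[[286.6186 221.6567]
 [286.8915 231.5269]
 [286.7558 226.6195]]
215 [165 165 166 166 168 168 146  88  45  44  46  42  80 125 128 137 166 164
 164 164 164]
216 [166 167 166 166 167 165 142  87  43  45  48  47  80 124 125 132 165 162
 163 162 163]
217 [167 167 167 165 166 164 142  87  45  50  51  45  80 124 125 132 167 164
 169 180 179]
218 [163 164 167 166 166 166 145  86  43  47  49  46  82 123 125 134 168 163
 190 230 229]
219 [119 140 166 160 160 160 143  87  42  52  53  44  81 125 124 120 149 134
 105  99  99]
220 [ 28  96 138 109 103 116 127  88  45  47  47  45  81 128 123  67  64  66
  66  67  65]
221 [ 35  45  65  66  66 100 129  90  43  44  46  44  81 128 125  68  69  71
  71  70  69]
222 [ 39  49  67  71  69 102 130  89  40  42  41  41  78 129 121  58  70  71
  72  72  70]
223 [ 39  41  60  72  66  98 136 115  57  59  58  53  79 127 121  62  70  71
  72  73  71]
224 [ 40  46  62  65  50  71 129 159 135 128 127 117 111 129 120  72  69  71
  72  71  71]
225 [ 40  37  44  53  49  54 139 199 187 182 170 166 168 168 1
[... 194 characters left out ...]
72
  71  72  72]
228 [ 33  33  42  55  51  59 154 218 203 203 203 204 197 181 148  69  69  70
  72  72  71]
229 [ 32  30  46  60  50  60 163 225 202 202 202 203 203 202 164  72  69  72
  71  72  71]
230 [ 31  30  41  54  51  58 130 193 202 203 202 202 202 207 181  70  69  70
  72  72  72]
231 [ 35  31  44  58  55  47 120 195 204 203 203 203 201 218 205  69  70  70
  72  73  70]
232 [ 52  49  61  73  72  67 130 197 208 205 206 205 204 220 204  71  70  71
  71  71  72]
233 [ 75  74  72  73  71  69 126 189 198 197 197 196 196 205 183  71  69  72
  72  72  72]
234 [72 71 72 72 72 71 68 64 62 62 61 62 61 62 65 69 72 72 72 72 72]
235 [72 72 71 72 71 72 70 70 71 71 70 70 70 70 71 73 72 73 74 74 72]
```

View pics/j.png

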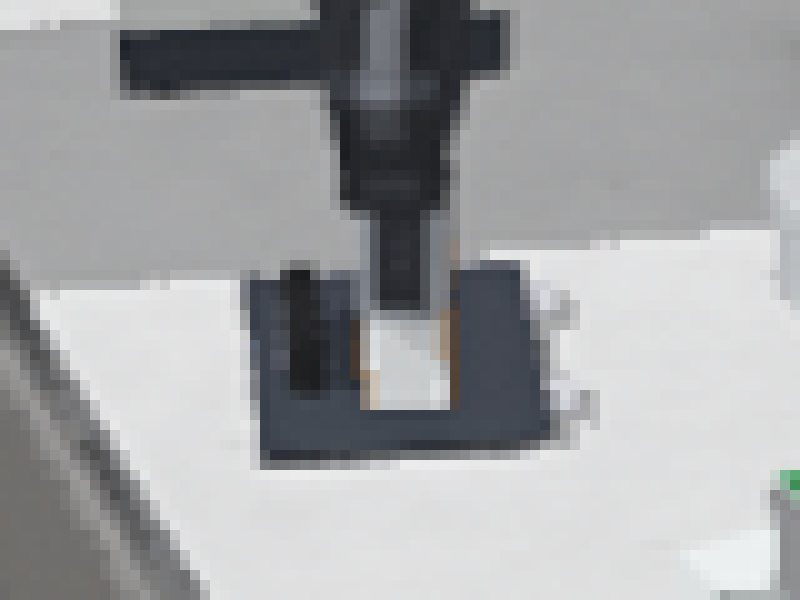

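The picture shows the cell held squarely, its white face against the dark lid. The finger spans columns ~281.5–291 and the cell ~282–291, so the cell is only about 0.7 mm off centre. Its bottom is near row 233.5, leaving about 30 mm of glass below the fingers. I'll carry it to the well.

Request:
jog_arm:
  motion:
    - [[0.97, 0, 0, 0.045, -0.228], [0.97, 0.0202, 0.0789, 0.045, -0.228], [0.97, 0.0202, 0.0789, 0, -0.228], [0.97, 0.0202, 0.0789, 0, -0.228], [0.97, 0.0202, 0.0789, 0, -0.228]]

```text
t: 15.82
ee_pos: [0.4511, -0.0348, 0.1898]
eef_rot: [0.0, 0.603, 0.798, 0.0]
wrist_force: [-0.2, -0.4, -0.0]
finger_gap: 0.142
gripper_force: 29.5
```

Request:
jog_arm:
  motion:
    - [[0.97, 0.0202, 0.0789, 0, -0.228], [0.97, 0.0202, 0.0789, 0, -0.228], [0.97, 0.0202, 0.0789, 0, -0.228], [0.97, 0.0202, 0.0789, 0, 0], [0.97, 0.0202, 0.0789, 0, 0]]

```text
t: 16.45
ee_pos: [0.5107, 0.1983, 0.1895]
eef_rot: [0.0, 0.786, 0.618, 0.0]
wrist_force: [0.6, -0.6, -0.9]
finger_gap: 0.143
gripper_force: 29.5
```

Request:
jog_arm:
  motion:
    - [[0.97, 0, 0, 0, 0], [0.97, 0, 0, 0, 0], [0.97, 0, 0, 0, 0]]

```text
t: 16.82
ee_pos: [0.5098, 0.1955, 0.1896]
eef_rot: [0.0, 0.786, 0.618, -0.0]
wrist_force: [0.3, -0.1, -0.5]
finger_gap: 0.143
gripper_force: 29.5
```

```bash
python3 - <<'E'
from h import *
np.set_printoptions(precision=4,suppress=True,linewidth=150)
s=robot.state();P=s["ee_pos"];q=s["eef_rot"];print(s["t"],P,2*np.degrees(np.arctan2(q[2],q[1]))-90,s["finger_gap"],s["joint_pos"])
t=cv2.imread("pics/t2.png");k=8;U=cv2.resize(cv2.cvtColor(t,cv2.COLOR_BGR2GRAY),None,fx=k,fy=k,interpolation=cv2.INTER_CUBIC)
for th in(80,90,100):
    c=blob(U<th,[v*k for v in(212,180,42,42)]); W=plane("top",(c+.5)/k-.5,.084)[:,:2]*1000
    print(th,"well",cv2.minAreaRect(W.astype(np.float32)))
g=cv2.cvtColor(t,cv2.COLOR_BGR2GRAY);print(g[184:222,214:252])
q=np.array([[0,16,0],[0,-16,0],[0,42,0],[0,-42,0],[0,0,0]])/1e3
a=np.deg2rad(-16.5);R=np.array([[np.cos(a),-np.sin(a),0],[np.sin(a),np.cos(a),0],[0,0,1]])
print(proj("top",q@R.T+[.5128,.2063,.066]))
E
```

```text
16.825 [0.5098 0.1955 0.1896] -13.69756473791054 0.1429759099260919 [ 0.217   0.3147 -0.0878  1.1683 -0.0001  2.0269]
80 well ((512.3307495117188, 206.08872985839844), (88.97110748291016, 81.87459564208984), 73.73357391357422)
90 well ((512.5988159179688, 205.95184326171875), (90.7275161743164, 84.33839416503906), 73.4907455444336)
100 well ((513.4178466796875, 205.498046875), (92.87792205810547, 89.00817108154297), 73.85432434082031)
[[149 150 149 ... 110 112 110]
 [147 147 148 ... 110 111 112]
 [145 145 142 ... 111 112 112]
 ...
 [136 129 124 ... 110 112 112]
 [145 142 140 ... 110 111 112]
 [148 147 147 ... 112 109 110]]
[[227.5516 201.7595]
 [237.5057 204.6133]
 [219.4717 199.4429]
 [245.6012 206.9343]
 [232.5273 203.186 ]]
```

Request:
jog_arm:
  motion:
    - [[0.97, 0.0052, 0.0202, 0, -0.063], [0.97, 0, 0, 0, 0], [0.97, 0, 0, 0, 0], [0.97, 0, 0, 0, 0]]

```text
t: 17.32
ee_pos: [0.5128, 0.208, 0.1896]
eef_rot: [0.0, 0.801, 0.599, 0.0]
wrist_force: [0.6, -0.7, -0.3]
finger_gap: 0.144
gripper_force: 29.5
```

```bash
python3 - <<'E'
from h import *
s=robot.state();P=s["ee_pos"];q=s["eef_rot"];print(s["t"],P,q,2*np.degrees(np.arctan2(q[2],q[1]))-90)
E
```

```text
17.325 [0.512823   0.20796178 0.18960557] [4.32720624e-05 8.00940756e-01 5.98743604e-01 8.15078594e-07] -16.440064296777777
```

Request:
jog_arm:
  motion:
    - [[0.97, 0, 0, -0.04, 0], [0.97, 0, 0, -0.04, 0], [0.97, 0, 0, -0.03, 0], [0.97, 0, 0, -0.03, 0], [0.97, 0, 0, -0.02, 0]]

```text
t: 17.95
ee_pos: [0.5127, 0.2082, 0.0928]
eef_rot: [-0.0, 0.801, 0.599, -0.0]
wrist_force: [0.1, -0.4, -0.1]
finger_gap: 0.144
gripper_force: 29.5
```

Request:
jog_arm:
  motion:
    - [[0.97, 0, 0, -0.02, 0], [0.97, 0, 0, -0.01, 0], [0.97, 0, 0, -0.01, 0], [0.97, 0, 0, 0, 0], [0.97, 0, 0, 0, 0]]

```text
t: 18.58
ee_pos: [0.5131, 0.2085, 0.0698]
eef_rot: [0.0, 0.801, 0.599, 0.0]
wrist_force: [-1.1, 0.1, -0.9]
finger_gap: 0.143
gripper_force: 29.5
```

```bash
python3 - <<'E'
from h import *
s=robot.state();P=s["ee_pos"];q=s["eef_rot"];print(s["t"],P,q,2*np.degrees(np.arctan2(q[2],q[1]))-90,s["wrist_force"])
d=viewer.grab_frame("side")
u=proj("side",P)[0].astype(int);print(u)
for v in range(u[1]-14,u[1]+12): print(v,cv2.cvtColor(d,cv2.COLOR_BGR2GRAY)[v,u[0]-20:u[0]+22].tolist())
E
```

```text
18.575 [0.51307084 0.208518   0.06980639] [9.72885808e-05 8.00926308e-01 5.98762884e-01 2.19902273e-04] -16.43730344231308 [-1.07369423  0.08454742 -0.88436233]
[273 172]
158 [143, 143, 143, 143, 143, 146, 127, 61, 37, 41, 41, 36, 56, 109, 127, 66, 31, 29, 97, 147, 144, 143, 146, 124, 28, 34, 35, 36, 36, 35, 39, 43, 38, 72, 165, 225, 221, 219, 218, 218, 217, 216]
159 [143, 144, 144, 143, 140, 142, 145, 127, 61, 38, 43, 43, 39, 39, 40, 43, 44, 38, 98, 145, 148, 160, 159, 129, 37, 41, 44, 41, 41, 40, 42, 40, 47, 124, 194, 212, 212, 215, 218, 218, 217, 214]
160 [143, 143, 142, 141, 146, 157, 159, 162, 140, 55, 38, 42, 40, 39, 42, 43, 42, 36, 108, 160, 182, 224, 212, 145, 34, 41, 43, 41, 42, 40, 39, 41, 106, 168, 168, 142, 165, 199, 219, 212, 213, 214]
161 [142, 143, 141, 146, 185, 222, 221, 223, 206, 128, 41, 38, 39, 41, 42, 44, 41, 36, 145, 226, 224, 223, 199, 104, 36, 41, 43, 39, 46, 53, 47, 74, 161, 201, 138, 125, 148, 195, 194, 146, 174, 215]
162 [140, 146, 157, 184, 220, 218, 218, 218, 223, 199, 106, 64, 78, 79, 45, 41, 42, 38, 85, 170, 220, 221, 198, 101, 36, 41, 40, 55, 93, 116, 
[... 3743 characters left out ...]
50, 148, 146, 149, 155, 155, 155, 155, 154, 154, 155, 154]
181 [218, 218, 220, 210, 163, 142, 155, 154, 154, 154, 154, 155, 154, 144, 131, 127, 139, 148, 142, 141, 153, 153, 154, 154, 155, 155, 155, 156, 156, 156, 157, 158, 159, 158, 159, 157, 158, 158, 160, 159, 159, 158]
182 [216, 216, 219, 197, 137, 145, 157, 157, 156, 156, 157, 157, 157, 157, 158, 158, 159, 157, 159, 157, 158, 157, 158, 157, 158, 158, 157, 157, 158, 159, 157, 154, 156, 156, 156, 153, 151, 152, 152, 151, 156, 158]
183 [216, 217, 219, 197, 136, 147, 157, 157, 158, 158, 157, 158, 158, 158, 158, 158, 158, 157, 158, 158, 158, 157, 157, 157, 158, 157, 157, 158, 158, 158, 143, 118, 120, 120, 121, 115, 94, 94, 98, 113, 141, 158]
```

Request:
jog_arm:
  motion:
    - [[0.97, 0, -0.0013, 0, 0], [0.97, 0, 0, 0, 0], [0.97, 0, 0, 0, 0], [0.97, 0, 0, 0, 0]]

```text
t: 19.12
ee_pos: [0.5129, 0.2077, 0.0695]
eef_rot: [-0.0, 0.801, 0.599, -0.0]
wrist_force: [0.5, -0.1, -1.0]
finger_gap: 0.144
gripper_force: 29.5
```

```bash
python3 - <<'E'
from h import *
np.set_printoptions(precision=3,suppress=True)
s=robot.state();P=s["ee_pos"];q=s["eef_rot"];print(s["t"],P,2*np.degrees(np.arctan2(q[2],q[1]))-90,s["wrist_force"],s["finger_gap"],abs(s["qvel"]).max())
a=np.deg2rad(-16.5);R=np.array([[np.cos(a),-np.sin(a),0],[np.sin(a),np.cos(a),0],[0,0,1]])
q=np.array([[-41,-45,84],[41,-45,84],[41,45,84],[-41,45,84]])/1e3
print("pred collar",proj("side",q@R.T+[.5127,.2069,0]).tolist())
print("pred cell/finger mid",proj("side",[P+[0,0,.01],P+[0,0,.018]]).tolist())
d=viewer.grab_frame("side");D=np.mean([viewer.grab_frame("side") for _ in range(3)],0).astype(np.uint8)
cv2.imwrite("pics/s7.png",D)
k=8;U=cv2.resize(D,None,fx=k,fy=k,interpolation=cv2.INTER_CUBIC);H=cv2.cvtColor(U,cv2.COLOR_BGR2HSV)
c=blob((H[...,0]>=5)&(H[...,0]<=22)&(H[...,1]>90),[v*k for v in(264,155,18,20)]);print("amber",((np.array(cv2.boundingRect(c.astype(np.int32)))+.5)/k-.5), cv2.contourArea(c)/64)
t=viewer.grab_frame("top");cv2.imwrite("pics/t7.png",t)
E
```

```text
19.125 [0.513 0.208 0.07 ] -16.43673129167945 [ 0.539 -0.093 -0.991] 0.14394023635224487 0.0021372098435782872
pred collar [[261.6463116508435, 175.10900438249251], [286.3730345361828, 173.9292153261434], [284.62247577026335, 162.8716123169214], [261.0270044109583, 163.93800912376736]]
pred cell/finger mid [[273.4571766579777, 169.92951451675245], [273.37141216001623, 167.7958651016589]]
amber [271.938 167.062   3.312   7.062] 20.7578125
```

```bash
python3 -c "
from cell import robot
print(robot.sign_off())"
```

```text
the job is handed in; nothing more can be done
None
```

The job is handed in at about 19 s of the 58 s allowed: the lid lies flat on the bench, right way up, and the gripper holds the amber cell upright and still in the well, within about 1 mm of centre between the lenses by camera and arm readings; the verdict was not shown.

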